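Stand up the bevel chart behind the honing stone

ROBOT

A 7-joint arm with a two-finger parallel gripper is mounted at the origin on a cart in front of the work surface, level with it; the furniture and walls round the work are solid. World frame = base frame: x ahead of the robot, y to its left, z up, the work surface at z = 0. Lengths are in mm, angles in rad, forces in N, time in s.
With the tool pointing down it reaches from about 350 to 900 mm from the base axis. Payload 7.2 kg.
Tool frame: the origin (TCP) lies on the mounting face of the last link; the fingertips stand 173 mm ahead of it and the grasp point (between the pads) lies 155 mm ahead of it (env.tip_extent is the distance from the TCP to the fingertips, in mm); z points along the fingers, y is the line along which they close (so a half turn about z gives the same grasp; the last joint's range is limited). The gripper opens to 85 mm and grips with 20 to 120 N. Pads are 22 mm wide; open, the fingers measure 114 mm over their backs; the gripper's body (76 mm by 85 mm) begins 54 mm behind the grasp point. The pads swing forward as they close: fully open they stand 13 mm farther back than shut.
Start: joints at [1.036, 0.411, -0.013, 1.596, 0.006, 1.134, -0.082], TCP at [281.256, -558.138, 404.697] pointing down, gripper open.
Joint ranges: [-2.95, 2.95], [-0.29, 1.99], [-1.47, 1.44], [0.14, 2.54], [-1.03, 4.17], [0.13, 1.85], [-2.86, 2.86]. Speed limits (rad/s): [2.39, 2.39, 3.01, 3.01, 3.14, 3.14, 3.14].

INTERFACE

Orientations are given as a unit quaternion [w, x, y, z].
In Python, from cell import env gives the robot as it stands.
- The arm moves only by the tool arm_command, never from a script. Its argument "moves" is one flat list of numbers, 7 for each row, row after row: the shift along the world's x, y, z in m, then the turn, a rotation vector about the world's x, y, z in rad, then the opening, from 0 (shut) to 1 (fully open). In form: [dx, dy, dz, wx, wy, wz, hand, dx, dy, dz, wx, wy, wz, hand, ...]. A call has 1 to 10 rows; each row is the pose to reach, as a shift and turn from the pose commanded when the call began; what a row does not reach only later rows make up. A row lasts 1/8 s, in which the tool goes at most 62.5 mm and 10.7 degrees, less where a joint would pass 70% of its speed; a pose out of reach is approached as far as the arm can. A call with a gripper value outside its range is refused whole. The fingers move at their own pace and stop on an object; the grip force is fixed at half the most. Time passes only in rows, so rows that repeat a pose let the fingers close. It gives the time, the measured TCP pose, the force, the opening and the grip force at its end, in the units of the state.
- env.sense(): the state, without advancing time (a new reading comes with each control period).
- env.capture(name): name is "scene" or "top"; returns a dict with "img" (400x640x3 uint8, red, green, blue), "z_map" (400x640 float32, mm along the optical axis (not along the pixel's ray), 0 where there is no reading), "K" (3x3 intrinsics, pixels), "R" (3x3) and "t" (3): a world point X has camera coordinates R X + t. Camera axes: x right, y down, z forward; pixel columns grow to the right and rows downward; lengths in mm; the calibration is good to about 2 mm. A picture is of the moment at which its call begins.
- env.hand_in(): hands the job in; it is judged then, once.
The state is a dict: "t": time; "joint_pos": joint angles; "joint_vel": joint speeds; "joint_efforts": joint torques, N m; "tcp_pos": TCP position; "ee_rot": TCP orientation; "contact_force": force on the tool from outside, world axes, zero at the start; "wrist_torque": the same for the moment, N m; "width": opening from 0.0 (shut) to 1.0 (fully open); "gripper_force": force on a finger pad.
Only numpy, scipy, OpenCV 4.12 (cv2) and the standard library are available. Lean on these libraries where they do the work, as an engineer would, in place of code of your own. Each camera call takes 0.05 s, during which the arm holds its last target. There are 200 camera calls.

TASK

Get the bench ready for honing: the framed bevel chart lies on its face; swing the support leg on its back out as far as it goes, then stand the chart up on its lower edge and the leg, close behind the rubber mat that the brown whetstone lies on. It should be centred on the stone and parallel to it, with its face towards you across the stone, leaning back on its leg and left standing by itself. Leave the other things on the bench where they are.

Things in the scene. Friction and masses are not known exactly. Their poses are not given: they have to be found in the camera images.
- chart: framed chart: grey board with black rubber edge, 140 mm wide (its y), 110 high (x), 16 thick (z), about 0.43 kg. Origin: centre of its face side. z points out of its back, -x to its top edge, +x to its lower edge. Starts lying on its face (z up). A steel bail with a wooden grip stands 46 mm beyond the top edge. Stood on the leg it leans back about 24 degrees and is about 140 mm high
- chart_base (a point): middle of the chart's lower edge (half way through its thickness; 55 mm along x and 8 mm along z from the chart's origin)
- chart_bail (a point): middle of the grip on the bail: a wooden roll 14 mm thick, 58 mm long, parallel to the top edge (chart's y), that turns freely on the bail, so that the chart swings about it when lifted; 33 mm of free space to the top edge; 95 mm along -x and 18 mm along z from the chart's origin, so 18 mm above the bench at the start
- leg (a joint): angle of the support leg in rad: 0 folded flat on the back (starts at 0 to 0.12), grows as the foot swings away from the back, hard stop at 0.88 (fully out). A stiff friction hinge (0.05 N m): the leg stays where it is left
- leg_hinge (a point): middle of the leg's hinge line on the back of the chart, parallel to the chart's y; 35 mm along -x and 20 mm along z from the chart's origin
- leg_foot (a point): centre of the leg's rubber foot: a roller 14 mm in diameter, 28 mm long, parallel to the chart's y, at the end of the 20 mm wide flat steel leg, 81 mm from the hinge line; its end faces are free to pinch. Folded it lies over the back near the lower edge, centre 24 mm above the bench, underside 1 mm clear of the frame
- honing_mat: black rubber mat fixed to the bench, 90 mm (its x) by 240 mm (its y) by 3 mm, with a brown whetstone 47 x 202 x 36 mm lying fixed along its middle. Origin: centre of the mat's underside. Its x points away from the robot (within 0.2 rad), its y along the stone to the left
- nagura: dark rounded rubbing stone, 60 x 74 x 27 mm, lying to the right of the mat; bystander. Origin: centre of its underside
- stone_slip: small dark grey-green slip stone, 46 x 111 x 13 mm, lying flat between mat and chart, near the front of the bench; bystander
- scissors: red-handled scissors, 180 mm long, lying flat at the right; bystander
- cork_block: cork block, 52 x 86 x 30 mm, just in front of the right end of the blue stone vise; bystander
- tape_roll: roll of black tape lying flat, 81 mm across, 19 mm high; bystander behind the blue stone vise
- steel_cup: plain steel cup standing upright, 74 mm across, 78 mm high; bystander at the back between the stone vise and the grinder

How it is judged (in metres and radians):
On the way, in this order (a step that is already met when the one before it is completed fails the run):
1. the leg is swung fully out (value of joint leg above 0.75 rad), for 0.2 s.
2. the chart is raised on end, top up (angle between chart's own x axis and vertical above 2.4 rad), for 0.2 s.
At the end, for the whole second after the job is handed in: Chart at rest on its lower edge and fully opened leg (over 0.72 rad), leaning back 14 to 34 degrees, face to the robot; middle of lower edge 45 to 125 mm behind the mat's centre line, within 25 mm of it sideways, within 0.17 rad of parallel; bystanders moved under 25 mm (value of joint leg above 0.72 rad and angle between chart's own z axis and vertical between 1.82 and 2.17 rad and angle between chart's own x axis and vertical above 2.5 rad and height (world z) of chart_base below 0.014 m and height (world z) of leg_foot below 0.012 m and x of chart_base in the frame of honing_mat between 0.045 and 0.125 m and y of chart_base in the frame of honing_mat between -0.025 and 0.025 m and angle between the y axis of chart and the y axis of honing_mat, either way round below 0.17 rad and z of honing_mat in the frame of chart below -0.02 m and linear speed of chart below 0.02 m/s and angular speed of chart below 0.1 rad/s); the robot touches nothing.
It fails at once if a bystander was pushed more than 25 mm (distance of any of nagura, stone_slip, scissors, cork_block, tape_roll, steel_cup from where it was at the start of the episode above 0.025 m).
It also fails if it takes over 64 s, if anything falls off the work surface, if the arm or the gripper's body presses on something with over 40 N, if the wrist force passes 120 N, or if a joint passes its speed limit or range.

## Working session

There is one attempt and no reset: what is moved stays moved. The work goes in short steps, Python scripts to look and compute and a tool call to move; the robot and the scene stay as the last step left them, time stands still between calls to the robot, and variables do not carry over. Pictures are saved under pics/ and viewed, at most 10 in all, crops included, and the job is handed in when it is done.

Besides the shell and the picture viewer there is one more tool, called after ">>>" by a JSON object that holds its "op" and its "data". arm_command: Moves the arm, as the interface text tells. Its arguments: {"type":"object","properties":{"moves":{"type":"array","items":{"type":"number"}}},"required":["moves"]}

```bash
ls; mkdir -p pics
python3 - <<'E'
from cell import env
import cv2,numpy as np
for n in("scene","top"):
    c=env.capture(n); cv2.imwrite(f"pics/{n}0.png",c["img"][...,::-1]); np.savez(f"{n}0.npz",**c)
    print(n,c["K"].tolist(),c["R"].round(4).tolist(),c["t"].round(1).tolist())
print(env.sense())
E
```

```text
pics
scene [[457.92003010848737, 0.0, 322.8576089249282], [0.0, 457.92003010848737, 203.90577241759726], [0.0, 0.0, 1.0]] [[-0.4642, -0.8854, -0.0229], [-0.5615, 0.3142, -0.7655], [0.685, -0.3425, -0.643]] [144.6, 369.5, 1318.9]
top [[413.9831779572414, 0.0, 319.3796962284217], [0.0, 413.9831779572414, 200.49545631822787], [0.0, 0.0, 1.0]] [[0.0253, -0.9997, 0.0009], [-0.9978, -0.0253, -0.0613], [0.0613, 0.0007, -0.9981]] [-125.3, 543.8, 1492.0]
{'t': 0.1, 'joint_pos': array([ 1.0357914 ,  0.41182781, -0.01268933,  1.59697931,  0.00560546,
        1.13430785, -0.08221293]), 'joint_vel': array([-0.00024997, -0.00182351,  0.00100036, -0.00226676,  0.00062995,
        0.00168145,  0.00011367]), 'joint_efforts': array([ 3.31501105e-03, -6.01823688e+01,  6.84526842e-01, -3.00087547e+01,
        1.40315661e-02,  6.42669373e-03, -4.48936316e-05]), 'tcp_pos': array([ 281.15119758, -557.9662649 ,  403.92441964]), 'ee_rot': array([-7.07095313e-04,  9.72885630e-01,  2.31285535e-01, -2.29377796e-04]), 'contact_force': array([ 0.46531872,  0.01110078, -0.20040898]), 'wrist_torque': array([ 0.00807242, -0.01547087, -0.00237161]), 'gripper_force': 0.0, 'width': 1.003354222377169}
```

View pics/scene0.png

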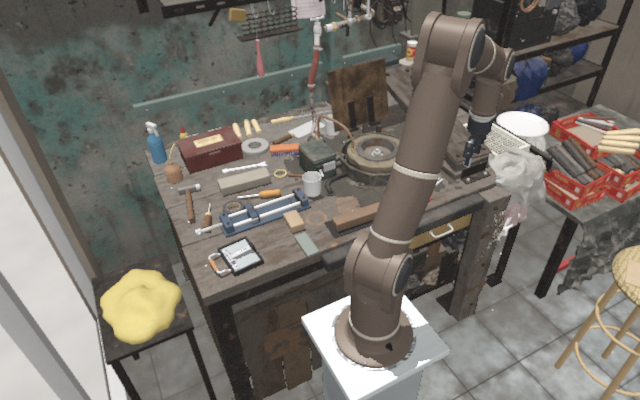

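View pics/top0.png

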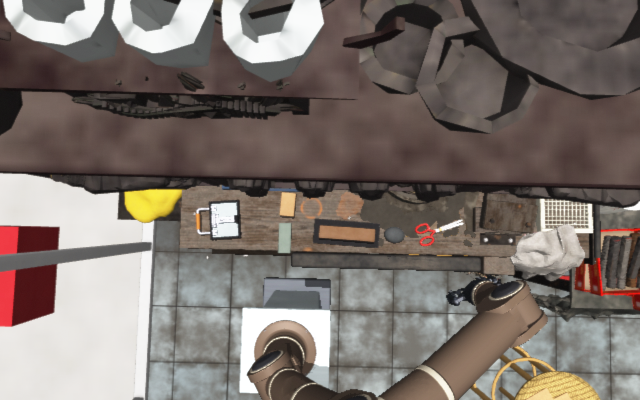

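The scene view shows the chart at about (240,256) with its bail at (213,266). In the top view the chart is at (224,220) with the bail to its left at (202,221), and the mat and stone are at (346,232). Next I'll measure both and enlarge the crops.

```bash
cat > h.py <<'E'
import numpy as np, cv2
def ray(c,u,v,z):
    R,t=c["R"],c["t"]; o=-R.T@t; d=R.T@np.linalg.inv(c["K"])@np.array([u,v,1.])
    return o+d*(z-o[2])/d[2]
def proj(c,P):
    p=(c["R"]@np.atleast_2d(P).T).T+c["t"]; q=(c["K"]@p.T).T; return q[:,:2]/q[:,2:]
def cloud(c):
    v,u=np.mgrid[0:400,0:640]; z=c["z_map"]
    p=np.stack([u,v,np.ones_like(u)],-1)@np.linalg.inv(c["K"]).T*z[...,None]
    return (p-c["t"])@c["R"]
E
python3 - <<'E'
from h import *
c=dict(np.load("top0.npz")); s=dict(np.load("scene0.npz"))
P=cloud(c)
a=cv2.resize(c["img"][180:265,180:400],None,fx=3.6,fy=3.6,interpolation=cv2.INTER_CUBIC)
b=cv2.resize(s["img"][170:280,190:390],None,fx=3.6,fy=3.6,interpolation=cv2.INTER_CUBIC)[:, :792]
W=792
im=np.zeros((a.shape[0]+0,W,3),np.uint8); im[:,:]=a[:,:W]
cv2.imwrite("pics/topc.png",im[...,::-1]); cv2.imwrite("pics/scec.png",b[...,::-1])
for n,(u0,u1,v0,v1) in dict(mat=(308,385,215,248),chart=(190,245,198,242)).items():
    hsv=cv2.cvtColor(c["img"],cv2.COLOR_RGB2HSV)
    if n=="mat": m=c["img"].max(2)<48
    else: m=((hsv[...,1]<40)&(hsv[...,2]>130))
    mm=np.zeros_like(m); mm[v0:v1,u0:u1]=m[v0:v1,u0:u1]
    cs,_=cv2.findContours(mm.astype(np.uint8),0,2); k=max(cs,key=cv2.contourArea)
    r=cv2.minAreaRect(k); 
    print(n,r); print([ray(c,*q,3 if n=="mat" else 16).round(0).tolist() for q in cv2.boxPoints(r)])
E
```

```text
mat ((345.9931335449219, 240.58277893066406), (54.228702545166016, 1.4948186874389648), 4.763641834259033)
[[406.0, -113.0, 3.0], [412.0, -114.0, 3.0], [400.0, -312.0, 3.0], [395.0, -311.0, 3.0]]
chart ((223.83505249023438, 219.37112426757812), (33.60166931152344, 25.882368087768555), 87.39744567871094)
[[527.0, 286.0, 16.0], [534.0, 192.0, 16.0], [412.0, 182.0, 16.0], [405.0, 276.0, 16.0]]
```

View pics/topc.png

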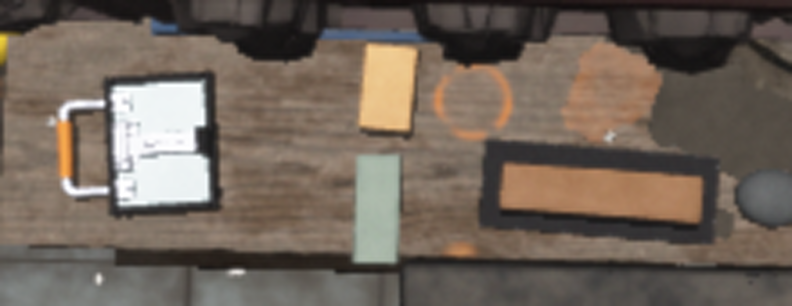

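View pics/scec.png

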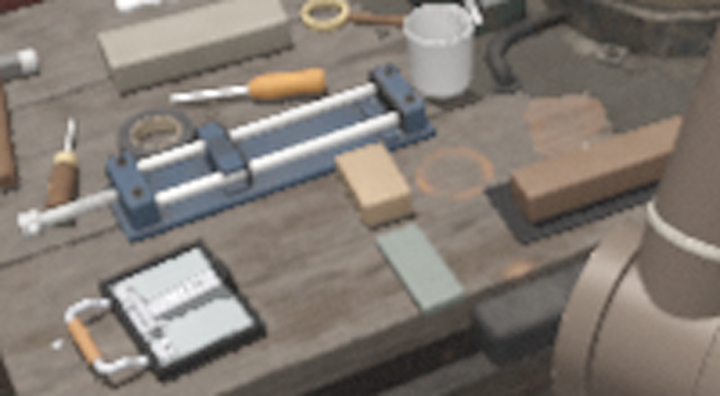

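The crops show the chart frame corners at about (106,80), (213,72), (218,208) and (112,215) in the top crop. The orange grip is at (65,150), the leg's dark foot at (204,140), and the mat corners at (486,141), (718,158), (712,242) and (480,225). I'll refine these with colour masks.

Run:
```python
from h import *
c=dict(np.load("top0.npz")); s=dict(np.load("scene0.npz"))
def rect(c,m,box,z,name):
    u0,u1,v0,v1=box; mm=np.zeros(m.shape,np.uint8); mm[v0:v1,u0:u1]=m[v0:v1,u0:u1]
    cs,_=cv2.findContours(mm,0,2); k=max(cs,key=cv2.contourArea)
    r=cv2.minAreaRect(k); W=np.array([ray(c,*q,z)[:2] for q in cv2.boxPoints(r)])
    e=W[1]-W[0],W[2]-W[1]; 
    print(name,W.mean(0).round(1),[ (round(float(np.hypot(*x))),round(float(np.degrees(np.arctan2(x[1],x[0]))),1)) for x in e],r[1])
for n,cc in(("top",c),("scene",s)):
    H=cv2.cvtColor(cc["img"],cv2.COLOR_RGB2HSV); h,S,V=H[...,0].astype(int),H[...,1],H[...,2]
    org=(h<18)&(S>140)&(V>120)
    if n=="top":
        rect(cc,org,(190,210,200,240),22,"grip")
        rect(cc,(h<20)&(S>90)&(V>90),(312,382,220,245),39,"stone")
        rect(cc,V<75,(308,386,216,248),3,"mat")
        rect(cc,(V<75),(231,242,205,232),30,"foot")
        rect(cc,V<60,(205,245,195,245),16,"frame")
    else:
        rect(cc,org,(205,225,250,280),22,"grip")
q=lambda x,y,z,:ray(c,180+x/3.6-.36,180+y/3.6-.36,z).round(0)[:2]
print("frame",[q(*p,16) for p in((106,78),(213,72),(219,208),(112,215))])
print("mat",[q(*p,3) for p in((486,141),(718,158),(712,242),(480,225))])
print("stone",[q(*p,39) for p in((502,163),(703,177),(700,223),(499,209))])
print("slip",[q(*p,13) for p in((356,154),(402,154),(397,263),(353,263))],"cork",[q(*p,30) for p in((363,43),(415,43),(410,134),(360,130))],"nag",q(768,197,20))
# chart foot spot from depth
P=cloud(c); m=(np.abs(P[...,0]-470)<12)
for u in range(203,242): 
    p=P[217:222,u]; print(u,p[:,1].mean().round(0),p[:,2].round(0).tolist(), end=' | ')
```

```text
grip [461.  327.7] [(11, -88.5), (51, -177.5)] (14.0, 3.0)
stone [ 432.  -211.4] [(46, -3.0), (200, -92.9)] (55.83504867553711, 12.885011672973633)
mat [ 430.8 -211.9] [(90, -2.9), (240, -92.9)] (65.57550811767578, 24.696269989013672)
foot [475.5 181.8] [(18, -88.5), (94, -177.9)] (26.0, 5.0)
frame [469.  230.5] [(107, -85.9), (138, -175.3)] (38.05162048339844, 29.24253273010254)Traceback (most recent call last):
  File "<stdin>", line 19, in <module>
  File "<stdin>", line 5, in rect
ValueError: max() iterable argument is empty
```

Run:
```python
from h import *
for n in("top","scene"):
    c=dict(np.load(n+"0.npz")); P=cloud(c).reshape(-1,3); I=c["img"].reshape(-1,3)
    X=np.array([.078,-.997]);Y=np.array([.997,.078])
    d=P[:,:2]-[469,230.5]; a=d@X; b=d@Y
    ok=(P[:,2]>-20)&(P[:,2]<80)
    for lo in range(-60,61,8):
        m=ok&(a>=lo)&(a<lo+8); mi=m&(abs(b)<9); mo=m&(abs(b)>25)&(abs(b)<55)
        print(n,lo,P[mi,2].round(0).tolist(),"| out",P[mo,2].mean().round(1))
```

```text
top -60 [12.0, 12.0, 17.0, 17.0, 19.0] | out 14.9
top -52 [13.0, 12.0, 13.0, 13.0, 17.0, 12.0, 22.0, 10.0, 15.0, 21.0] | out 12.8
top -44 [28.0, 24.0, 23.0, 23.0, 29.0, 26.0, 23.0, 27.0, 24.0, 26.0] | out 12.3
top -36 [21.0, 28.0, 25.0, 22.0, 20.0, 23.0, 27.0, 27.0, 25.0, 23.0] | out 12.1
top -28 [29.0, 27.0, 22.0, 26.0, 25.0, 24.0, 21.0, 25.0, 22.0, 20.0, 21.0] | out 10.0
top -20 [24.0, 20.0, 21.0, 27.0, 26.0, 23.0, 26.0, 25.0, 24.0, 18.0, 22.0, 21.0, 16.0] | out 11.0
top -12 [20.0, 23.0, 27.0, 26.0, 24.0, 20.0, 22.0, 23.0, 22.0, 12.0] | out 11.8
top -4 [23.0, 26.0, 25.0, 23.0, 32.0, 22.0, 27.0, 30.0, 22.0, 25.0] | out 10.3
top 4 [27.0, 26.0, 30.0, 28.0, 31.0, 29.0, 32.0, 25.0, 30.0, 23.0, 32.0] | out 10.8
top 12 [26.0, 22.0, 26.0, 24.0, 30.0, 30.0, 24.0, 28.0, 24.0, 31.0] | out 10.6
top 20 [32.0, 30.0, 23.0, 26.0, 21.0, 25.0, 28.0, 24.0, 24.0, 25.0, 28.0, 31.0] | out 11.3
top 28 [28.0, 19.0, 25.0, 32.0, 31.0, 33.0, 30.0] | out 11.4
top 36 [36.0, 30.0, 31.0, 38.0, 37.0, 33.0, 32.0, 40.0, 31.0, 38.0] | out 11.0
top 44 [36.0, 40.0, 25.0, 13.0, 34.0, 32.0, 14.0, 11.0, -3.0, 37.0, 27.0,
[... 1056 characters left out ...]
3.0, 14.0, 13.0, 8.0, 14.0, 13.0, 13.0, 6.0] | out 12.0
scene 12 [30.0, 28.0, 27.0, 27.0, 29.0, 27.0, 28.0, 31.0, 24.0, 30.0, 13.0, 10.0, 11.0, 12.0, 13.0, 8.0] | out 12.3
scene 20 [31.0, 30.0, 26.0, 27.0, 21.0, 30.0, 33.0, 24.0, 26.0, 10.0, 13.0, 13.0, 10.0, 10.0, 11.0, 10.0] | out 12.3
scene 28 [39.0, 31.0, 36.0, 35.0, 31.0, 30.0, 32.0, 30.0, 32.0, 31.0, 29.0, 30.0, 14.0, 15.0, 14.0, 9.0, 14.0, 11.0, 13.0, 15.0, 9.0] | out 12.3
scene 36 [41.0, 36.0, 36.0, 35.0, 35.0, 37.0, 35.0, 39.0, 39.0, 26.0, 10.0, 10.0, 16.0, 11.0, 15.0, 9.0] | out 14.2
scene 44 [31.0, 36.0, 17.0] | out 16.4
scene 52 [2.0, 5.0, -2.0, 1.0, 1.0, 0.0] | out 2.3
scene 60 [7.0, 2.0, -2.0, 3.0, 3.0, 3.0, 1.0, 2.0] | out 1.8
```

```bash
cat >> h.py <<'E'
from scipy.spatial.transform import Rotation as Ro
def rd(q): return Ro.from_quat([q[1],q[2],q[3],q[0]])
def tool(az,tilt=0,axaz=0):
    """tool z down, tool y at azimuth az (deg); then turned by tilt rad about the horizontal axis at axaz (deg)"""
    a=np.radians(az); y=np.array([np.cos(a),np.sin(a),0]); z=np.array([0,0,-1.]); x=np.cross(y,z)
    b=np.radians(axaz)
    return Ro.from_rotvec(tilt*np.array([np.cos(b),np.sin(b),0]))*Ro.from_matrix(np.c_[x,y,z])
def tcp(pt,R,d): return np.asarray(pt,float)-d*R.as_matrix()[:,2]
def delta(s,pos,R):
    w=(R*rd(s["ee_rot"]).inv()).as_rotvec()
    return np.r_[(pos-s["tcp_pos"])/1000,w].round(4).tolist()
C=np.array([469,230.5,0]); CX=np.array([.078,-.997,0]); CY=np.array([.997,.078,0])
def foot(phi): return C+CX*(-35+81*np.cos(phi))+np.array([0,0,20+81*np.sin(phi)])
M=np.array([431,-212,0]); MX=np.array([np.cos(-.0506),np.sin(-.0506),0])
E
python3 - <<'E'
from h import *; from cell import env
s=env.sense(); print(env.tip_extent)
R=tool(4.5,.25,4.5); p=tcp(foot(.11),R,165)
print(foot(.11),p,delta(s,p+[0,0,60],R),delta(s,p,R))
E
```

```text
173.4
[472.54981463 185.1260874   28.89204237] [475.75264463 144.43027365 188.76259195] [0.1946, 0.7024, -0.1552, 0.2304, -0.1315, 1.1759] [0.1946, 0.7024, -0.2152, 0.2304, -0.1315, 1.1759]
```

>>> {"op": "arm_command", "data": {"moves": [0.1946,0.7024,0,0.2304,-0.1315,1.1759,1,0.1946,0.7024,0,0.2304,-0.1315,1.1759,1,0.1946,0.7024,0,0.2304,-0.1315,1.1759,1,0.1946,0.7024,0,0.2304,-0.1315,1.1759,1,0.1946,0.7024,0,0.2304,-0.1315,1.1759,1,0.1946,0.7024,0,0.2304,-0.1315,1.1759,1,0.1946,0.7024,0,0.2304,-0.1315,1.1759,1,0.1946,0.7024,-0.04,0.2304,-0.1315,1.1759,1,0.1946,0.7024,-0.08,0.2304,-0.1315,1.1759,1,0.1946,0.7024,-0.12,0.2304,-0.1315,1.1759,1]}}

```text
t: 1.35
tcp_pos: [445.6, 35.4, 347.7]
ee_rot: [-0.09, 0.674, 0.729, 0.086]
contact_force: [1.4, -0.6, -0.3]
width: 0.997
gripper_force: 0.0
```

>>> {"op": "arm_command", "data": {"moves": [0.03,0.109,-0.06,0,0,0,1,0.03,0.109,-0.06,0,0,0,1,0.03,0.109,-0.06,0,0,0,1,0.03,0.109,-0.06,0,0,0,1]}}

```text
t: 1.85
tcp_pos: [474.9, 142.5, 287.1]
ee_rot: [-0.092, 0.673, 0.729, 0.085]
contact_force: [0.0, -0.4, 0.3]
width: 1.001
gripper_force: 0.0
```

Run:
```python
from h import *; from cell import env
c=env.capture("scene"); cv2.imwrite("pics/s1.png",cv2.resize(c["img"][150:290,180:380],None,fx=4,fy=4,interpolation=2)[...,::-1])
s=env.sense(); print(s["t"],s["joint_pos"].round(2),s["tcp_pos"])
R=tool(4.5,.25,4.5); p=tcp(foot(.11),R,165)
print(delta(s,p,R))
```

```text
1.9 [ 0.21  0.41 -0.62  2.02 -0.01  0.71 -0.29] [475.15940852 141.63537952 287.56955509]
[0.0006, 0.0028, -0.0988, 0.0004, 0.001, 0.0011]
```

View pics/s1.png

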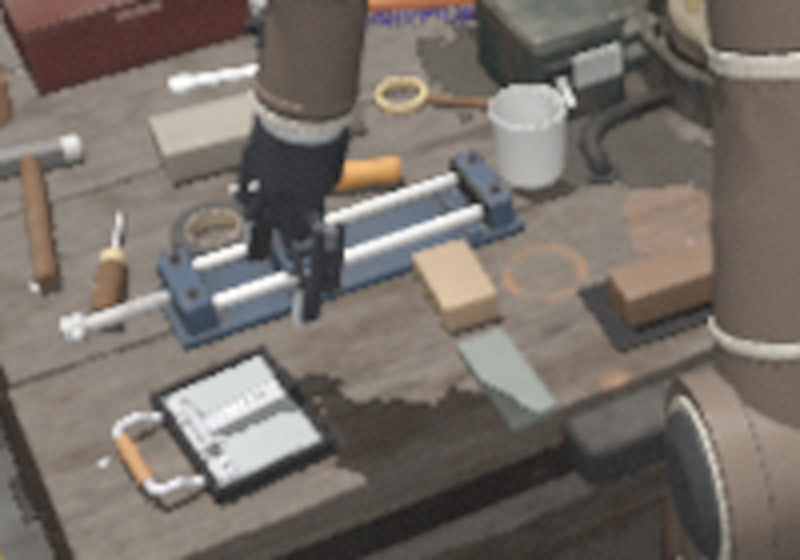

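The picture shows the open gripper hanging at about (290,250), above the chart's lower edge, with the two fingers set along the foot's axis. The descent is clear.

>>> {"op": "arm_command", "data": {"moves": [0,0.003,-0.05,0,0,0,1,0,0.003,-0.08,0,0,0,1,0,0.003,-0.098,0,0,0,1,0,0.003,-0.098,0,0,0,1,0,0.003,-0.098,0,0,0,0.8]}}

```text
t: 2.52
tcp_pos: [475.8, 144.6, 190.7]
ee_rot: [-0.09, 0.674, 0.728, 0.086]
contact_force: [0.1, -0.3, 0.3]
width: 0.817
gripper_force: 0.0
```

Run:
```python
from h import *; from cell import env
c=env.capture("scene"); cv2.imwrite("pics/s2.png",cv2.resize(c["img"][200:280,200:300],None,fx=7,fy=7,interpolation=2)[...,::-1])
```

```text
(no output)
```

View pics/s2.png

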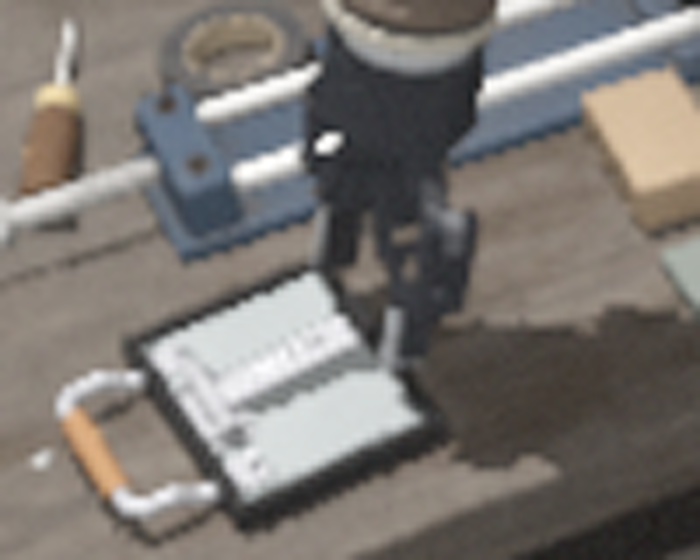

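The fingers straddle the leg's end at about (395,330), so I'll close on the foot.

>>> {"op": "arm_command", "data": {"moves": [0,0,-0.002,0,0,0,0.6,0,0,-0.002,0,0,0,0.4,0,0,-0.002,0,0,0,0.2,0,0,-0.002,0,0,0,0.15,0,0,-0.002,0,0,0,0.15,0,0,-0.002,0,0,0,0.15]}}

```text
t: 3.32
tcp_pos: [475.3, 145.4, 187.6]
ee_rot: [-0.091, 0.674, 0.728, 0.085]
contact_force: [0.7, -2.4, 0.6]
width: 0.308
gripper_force: 58.9
```

Run:
```python
from h import *; from cell import env
s=env.sense(); print(s["width"],s["gripper_force"],s["contact_force"],s["tcp_pos"])
for k in range(1,10):
    dth=.1*k; f0=foot(.11); R=Ro.from_rotvec(-dth*CY)*rd(s["ee_rot"])
    # keep the grasped point (foot) fixed in tool
    loc=rd(s["ee_rot"]).inv().apply(f0-s["tcp_pos"])
    p=foot(.11+dth)-R.apply(loc); print(k,delta(s,p,R))
```

```text
0.307898519020284 58.94014120101929 [ 0.74399337 -2.37016039  0.61834226] [475.29722779 145.42518878 187.64222067]
1 [-0.0014, 0.0173, 0.0112, -0.0997, -0.0078, -0.0]
2 [-0.0028, 0.0356, 0.0206, -0.1994, -0.0156, -0.0]
3 [-0.0043, 0.0548, 0.0281, -0.2991, -0.0234, 0.0]
4 [-0.0058, 0.0746, 0.0336, -0.3988, -0.0312, -0.0]
5 [-0.0074, 0.0948, 0.0372, -0.4985, -0.039, 0.0]
6 [-0.009, 0.1153, 0.0386, -0.5982, -0.0468, 0.0]
7 [-0.0106, 0.1359, 0.0381, -0.6979, -0.0546, 0.0]
8 [-0.0122, 0.1563, 0.0355, -0.7976, -0.0624, -0.0]
9 [-0.0138, 0.1763, 0.0308, -0.8973, -0.0702, -0.0]
```

>>> {"op": "arm_command", "data": {"moves": [-0.0007,0.0086,0.0057,-0.0499,-0.0039,0,0.15,-0.0014,0.0173,0.0112,-0.0997,-0.0078,0,0.15,-0.0021,0.0264,0.016,-0.1496,-0.0117,0,0.15,-0.0028,0.0356,0.0206,-0.1994,-0.0156,0,0.15,-0.0035,0.0452,0.0245,-0.2493,-0.0195,0,0.15,-0.0043,0.0548,0.0281,-0.2991,-0.0234,0,0.15,-0.005,0.0647,0.031,-0.349,-0.0273,0,0.15,-0.0058,0.0746,0.0336,-0.3988,-0.0312,0,0.15,-0.0058,0.0746,0.0336,-0.3988,-0.0312,0,0.15]}}

```text
t: 4.45
tcp_pos: [469.1, 221.1, 221.4]
ee_rot: [0.055, 0.676, 0.733, -0.05]
contact_force: [-1.1, -0.3, 2.7]
width: 0.31
gripper_force: 59.6
```

Run:
```python
from h import *; from cell import env
c=env.capture("scene"); cv2.imwrite("pics/s3.png",cv2.resize(c["img"][200:280,200:300],None,fx=7,fy=7,interpolation=2)[...,::-1])
s=env.sense(); print(s["tcp_pos"],s["joint_pos"].round(2),s["contact_force"],s["wrist_torque"])
```

```text
[469.10235644 220.77758125 221.23037288] [-0.38  0.5  -0.25  1.99  0.36  0.78 -0.8 ] [-1.47488073  1.98022353  1.39886416] [ 0.60890433  0.11608508 -0.06059641]
```

View pics/s3.png

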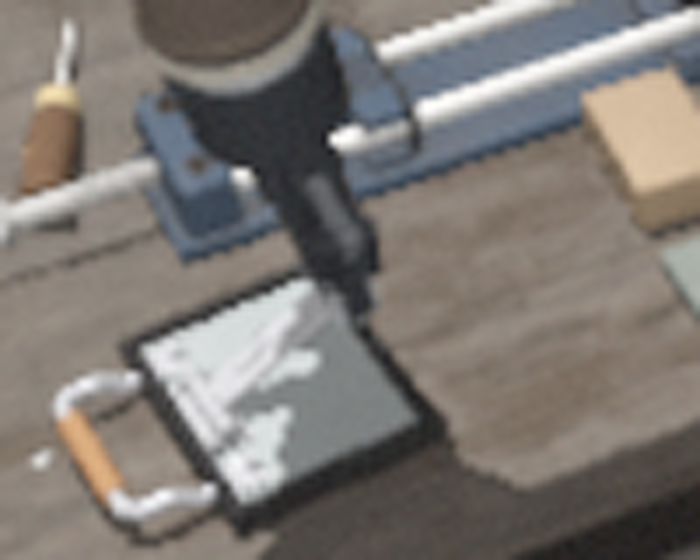

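The chart has not moved. The leg is rising with the gripper, and its foot is near (355,300). I'll continue the arc.

>>> {"op": "arm_command", "data": {"moves": [-0.0008,0.0101,0.002,-0.0499,-0.0039,0,0.15,-0.0016,0.0202,0.0036,-0.0997,-0.0078,0,0.15,-0.0024,0.0304,0.0045,-0.1496,-0.0117,0,0.15,-0.0032,0.0407,0.005,-0.1994,-0.0156,0,0.15,-0.004,0.051,0.005,-0.2493,-0.0195,0,0.15,-0.0048,0.0613,0.0045,-0.2991,-0.0234,0,0.15,-0.0056,0.0715,0.0034,-0.349,-0.0273,0,0.15,-0.0064,0.0817,0.0019,-0.3988,-0.0312,0,0.15,-0.0064,0.0817,0.0019,-0.3988,-0.0312,0,0.15]}}

```text
t: 5.62
tcp_pos: [463.0, 301.0, 223.4]
ee_rot: [0.2, 0.653, 0.707, -0.185]
contact_force: [-2.5, -3.8, 9.8]
width: 0.304
gripper_force: 60.1
```

Run:
```python
from h import *; from cell import env
s=env.sense(); print(s["tcp_pos"],s["joint_pos"].round(2),s["contact_force"],s["wrist_torque"], s["tcp_pos"]+155*rd(s["ee_rot"]).as_matrix()[:,2], s["tcp_pos"]+165*rd(s["ee_rot"]).as_matrix()[:,2],foot(.91),foot(.93))
```

```text
[463.0159829  300.96892081 223.35730081] [-0.69  0.62 -0.15  1.82  0.53  1.17 -1.07] [-2.52067836 -3.82257212  9.7713815 ] [-0.84223579  0.13046436 -0.17212597] [469.34290083 219.83354862  91.44057901] [469.75108909 214.59900848  82.92982277] [470.14764565 215.83073451  83.94980291] [470.0471151  217.11572109  84.93121521]
```

>>> {"op": "arm_command", "data": {"moves": [0,0,0,0,0,0,0.5,0,0,0,0,0,0,0.9,0,0,0,0,0,0,1,-0.003,0.042,0.068,0,0,0,1,-0.006,0.07,0.12,0,0,0,1,-0.006,0.07,0.12,0,0,0,1,-0.006,0.07,0.12,0,0,0,1]}}

```text
t: 6.5
tcp_pos: [456.9, 372.0, 343.4]
ee_rot: [0.2, 0.653, 0.707, -0.183]
contact_force: [0.3, -0.7, -0.8]
width: 1.001
gripper_force: 0.0
```

Run:
```python
from h import *; from cell import env
c=env.capture("scene"); cv2.imwrite("pics/s4.png",cv2.resize(c["img"][200:280,200:300],None,fx=7,fy=7,interpolation=2)[...,::-1])
s=env.sense(); print(s["t"],s["tcp_pos"],s["joint_pos"].round(2),s["contact_force"])
P=cloud(c); V=cv2.cvtColor(c["img"],cv2.COLOR_RGB2HSV)
h,S,v=[V[...,i].astype(int) for i in range(3)]
m=(h<18)&(S>110)&(v>120); m[:250]=0;m[282:]=0;m[:,:203]=0;m[:,228:]=0
print("grip",m.sum(),np.median(P[m],0), [ray(c,u,w,21) for u,w in[np.argwhere(m).mean(0)[::-1]]])
```

```text
6.55 [456.94716359 371.12644082 342.21360241] [-0.75  0.54 -0.18  1.63  0.45  1.44 -1.01] [ 0.93551794 -0.73338906 -0.38043481]
grip 27 [455.26817828 331.07212899  25.40011642] [array([456.88847951, 330.90005203,  21.        ])]
```

View pics/s4.png

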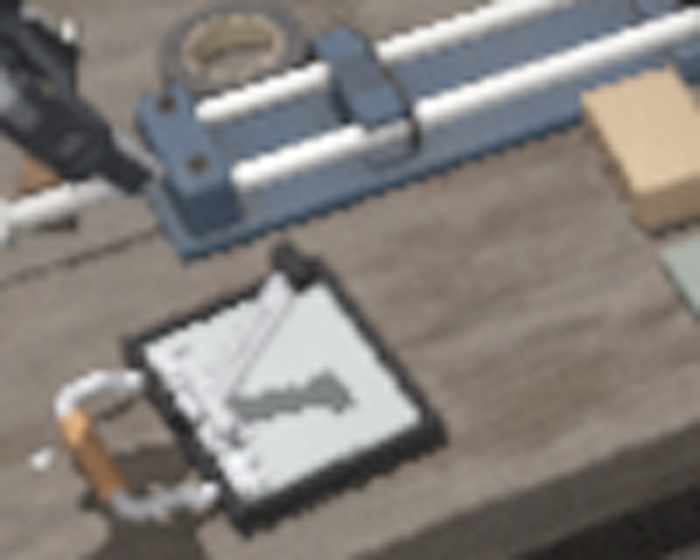

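The leg stands out, with its foot at about (293,258), and the chart and bail have not shifted. Next is the bail grip.

Run:
```python
from h import *; from cell import env
c=env.capture("scene"); print([(f,proj(c,foot(f+.05)).round(1)) for f in(.75,.82,.88)])
s=env.sense(); R=tool(-85.5); p=tcp([460,327.5,18],R,160); print(p,delta(s,p+[0,0,110],R))
w=delta(s,p,R)[3:]; print(np.degrees(np.linalg.norm(w)))
```

```text
[(0.75, array([[244.2, 237.4]])), (0.82, array([[242.9, 237. ]])), (0.88, array([[241.8, 236.8]]))]
[460.  327.5 178. ] [0.003, -0.0432, -0.0536, 0.4645, -0.3976, -1.5272]
94.25435848114361
```

>>> {"op": "arm_command", "data": {"moves": [0.003,-0.043,-0.02,0.4645,-0.3976,-1.5272,0.8,0.003,-0.043,-0.02,0.4645,-0.3976,-1.5272,0.6,0.003,-0.043,-0.02,0.4645,-0.3976,-1.5272,0.35,0.003,-0.043,-0.02,0.4645,-0.3976,-1.5272,0.35,0.003,-0.043,-0.02,0.4645,-0.3976,-1.5272,0.35,0.003,-0.043,-0.02,0.4645,-0.3976,-1.5272,0.35,0.003,-0.043,-0.02,0.4645,-0.3976,-1.5272,0.35,0.003,-0.043,-0.02,0.4645,-0.3976,-1.5272,0.35,0.003,-0.043,-0.02,0.4645,-0.3976,-1.5272,0.35,0.003,-0.043,-0.05,0.4645,-0.3976,-1.5272,0.35]}}

```text
t: 7.85
tcp_pos: [460.5, 327.6, 293.1]
ee_rot: [0.0, 0.999, 0.037, 0.002]
contact_force: [0.2, -0.5, -1.7]
width: 0.349
gripper_force: 0.0
```

Run:
```python
from h import *; from cell import env
s=env.sense(); R=tool(-85.5); p=tcp([460,327.5,18],R,160); print(s["joint_pos"].round(2),s["width"],delta(s,p,R))
```

```text
[-0.73  0.43  0.04  1.86 -0.02  0.85 -2.19] 0.34913481021264386 [-0.0005, -0.0001, -0.1151, 0.0004, 0.0043, 0.0042]
```

>>> {"op": "arm_command", "data": {"moves": [0,0,-0.05,0,0,0,0.35,0,0,-0.07,0,0,0,0.35,0,0,-0.085,0,0,0,0.35,0,0,-0.1,0,0,0,0.35,0,0,-0.115,0,0,0,0.35,0,0,-0.115,0,0,0,0.35]}}

```text
t: 8.6
tcp_pos: [459.7, 328.5, 177.1]
ee_rot: [0.001, 0.999, 0.039, 0.0]
contact_force: [-0.1, -0.2, 0.5]
width: 0.346
gripper_force: 0.0
```

Run:
```python
from h import *; from cell import env
c=env.capture("scene"); cv2.imwrite("pics/s5.png",cv2.resize(c["img"][200:280,190:290],None,fx=7,fy=7,interpolation=2)[...,::-1])
```

```text
(no output)
```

View pics/s5.png

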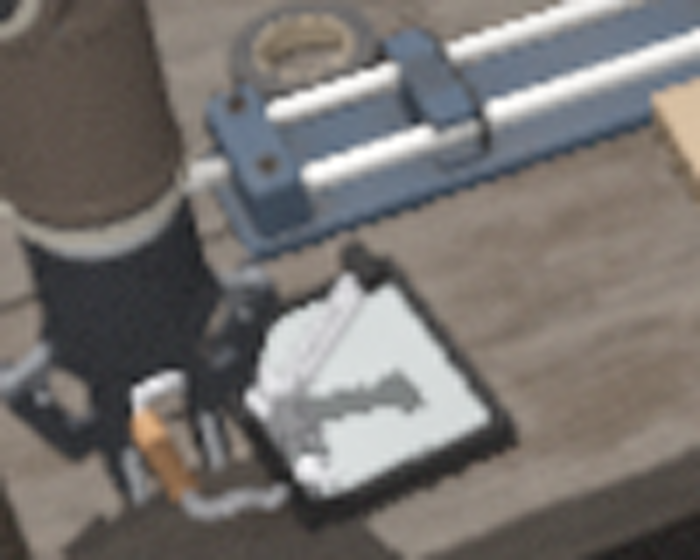

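The fingertips, at about (135,475) and (215,442), straddle the orange roll, which is centred near (163,450). The tool is a few mm too far in x and too close to the chart. I'll nudge it and close.

>>> {"op": "arm_command", "data": {"moves": [-0.004,0.003,0,0,0,0,0.35,-0.004,0.003,0,0,0,0,0.35,-0.004,0.003,0,0,0,0,0.2,-0.004,0.003,0,0,0,0,0.1,-0.004,0.003,0,0,0,0,0.02,-0.004,0.003,0,0,0,0,0.02,-0.004,0.003,0,0,0,0,0.02]}}

```text
t: 9.52
tcp_pos: [456.1, 331.8, 178.2]
ee_rot: [0.001, 0.999, 0.039, 0.001]
contact_force: [-0.6, -1.5, 3.5]
width: 0.139
gripper_force: 58.5
```

>>> {"op": "arm_command", "data": {"moves": [0,-0.0035,0.0185,0,0,0,0.02,0.001,-0.009,0.036,0,0,0,0.02,0.001,-0.017,0.053,0,0,0,0.02,0.002,-0.026,0.069,0,0,0,0.02,0.003,-0.038,0.083,0,0,0,0.02,0.004,-0.051,0.096,0,0,0,0.02,0.005,-0.065,0.107,0,0,0,0.02,0.006,-0.081,0.117,0,0,0,0.02,0.008,-0.098,0.124,0,0,0,0.02,0.009,-0.116,0.129,0,0,0,0.02]}}

```text
t: 10.78
tcp_pos: [465.2, 214.9, 308.1]
ee_rot: [0.0, 0.999, 0.039, 0.001]
contact_force: [-0.0, 0.9, 3.3]
width: 0.14
gripper_force: 59.7
```

>>> {"op": "arm_command", "data": {"moves": [0,-0.005,0.02,0,0,0,0.02,0,-0.008,0.04,0,0,0,0.02,0,-0.008,0.07,0,0,0,0.02,0,-0.008,0.1,0,0,0,0.02,0,-0.008,0.1,0,0,0,0.02,0,-0.008,0.1,0,0,0,0.02]}}

```text
t: 11.52
tcp_pos: [464.5, 206.9, 405.5]
ee_rot: [0.002, 0.999, 0.039, -0.0]
contact_force: [-0.1, -0.3, -3.7]
width: 0.136
gripper_force: 59.1
```

Run:
```python
from h import *; from cell import env
c=env.capture("scene"); cv2.imwrite("pics/s6.png",cv2.resize(c["img"][140:290,180:380],None,fx=4,fy=4,interpolation=2)[...,::-1])
s=env.sense(); print(s["t"],s["tcp_pos"],s["joint_pos"].round(2),s["contact_force"],s["wrist_torque"],s["width"])
```

```text
11.575 [464.50504285 207.06932766 405.27783348] [-0.57  0.21  0.06  1.88 -0.01  1.06 -1.99] [ 0.20987795 -0.80034524 -3.76141561] [ 0.01613882  0.02543005 -0.00667708] 0.13883592658281918
```

View pics/s6.png

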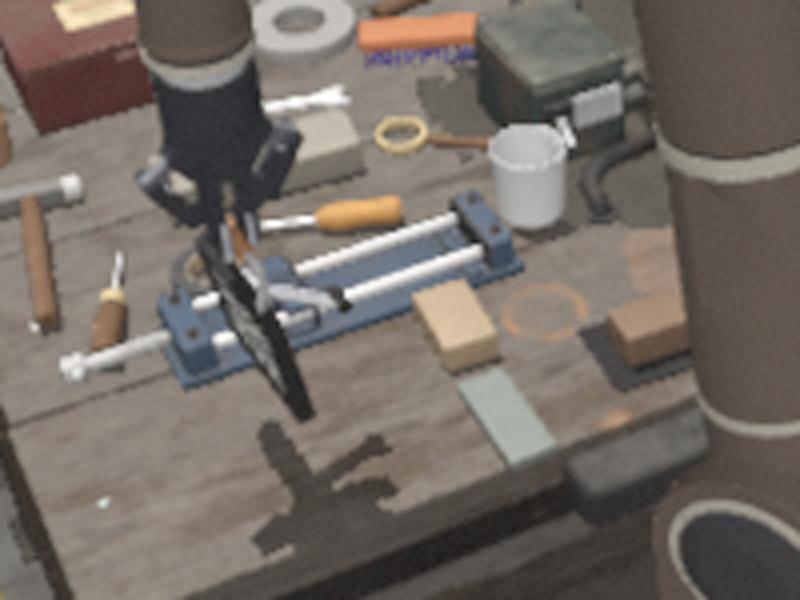

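The chart hangs top up from the bail at about (240,250). Its face is to the left and the open leg points right, ending at (340,298). I'll carry it over the mat while turning it +1.44 rad.

>>> {"op": "arm_command", "data": {"moves": [0.001,-0.006,0,0,0,0.03,0.02,0.003,-0.02,0,0,0,0.08,0.02,0.006,-0.04,0,0,0,0.14,0.02,0.009,-0.062,0,0,0,0.21,0.02,0.012,-0.086,0,0,0,0.29,0.02,0.015,-0.11,0,0,0,0.37,0.02,0.018,-0.134,0,0,0,0.46,0.02,0.02,-0.158,0,0,0,0.55,0.02,0.022,-0.182,0,0,0,0.64,0.02,0.025,-0.206,0,0,0,0.72,0.02]}}

```text
t: 12.82
tcp_pos: [489.5, 0.9, 405.5]
ee_rot: [0.0, 0.921, 0.39, -0.0]
contact_force: [-0.2, -0.7, -3.0]
width: 0.139
gripper_force: 59.2
```

>>> {"op": "arm_command", "data": {"moves": [0.003,-0.024,0,0,0,0.09,0.02,0.006,-0.048,0,0,0,0.18,0.02,0.009,-0.072,0,0,0,0.27,0.02,0.012,-0.096,0,0,0,0.36,0.02,0.015,-0.12,0,0,0,0.45,0.02,0.018,-0.144,0,0,0,0.53,0.02,0.021,-0.168,0,0,0,0.6,0.02,0.023,-0.19,0,0,0,0.66,0.02,0.025,-0.206,0,0,0,0.7,0.02,0.026,-0.216,0,0,0,0.722,0.02]}}

```text
t: 14.08
tcp_pos: [515.5, -215.2, 405.2]
ee_rot: [-0.001, 0.725, 0.689, 0.0]
contact_force: [-0.1, 1.1, -3.2]
width: 0.141
gripper_force: 59.2
```

>>> {"op": "arm_command", "data": {"moves": [0,0,0,0,0,0,0.02,0,0,0,0,0,0,0.02,0,0,0,0,0,0,0.02,0,0,0,0,0,0,0.02,0,0,0,0,0,0,0.02,0,0,0,0,0,0,0.02,0,0,0,0,0,0,0.02,0,0,0,0,0,0,0.02]}}

```text
t: 15.08
tcp_pos: [516.0, -214.2, 407.1]
ee_rot: [0.0, 0.725, 0.689, 0.001]
contact_force: [0.9, -0.1, -3.9]
width: 0.136
gripper_force: 59.2
```

Run:
```python
from h import *; from cell import env
s=env.sense(); print(s["t"],s["tcp_pos"],s["joint_pos"].round(2),s["contact_force"])
g=M+85*MX+np.array([0,0,155.]); R=tool(-2.9); print(delta(s,g+[0,0,160],R))
for n in("scene","top"):
    c=env.capture(n); np.savez(n+"1.npz",**c); P=cloud(c); I=c["img"]
    m=(np.abs(P[...,0]-520)<130)&(np.abs(P[...,1]+215)<90)&(P[...,2]>50)&(P[...,2]<235)
    D=(P[m][:,:2]-M[:2]); MY=np.array([-MX[1],MX[0]])
    x=D@MX[:2]; y=D@MY; z=P[m][:,2]
    print(n,m.sum())
    for lo in range(50,240,15):
        k=(z>=lo)&(z<lo+15)
        if k.sum()>4: print(lo,k.sum(),"x",np.percentile(x[k],[2,25,50,75,98]).round(0),"y",np.percentile(y[k],[2,50,98]).round(0))
```

```text
15.075 [ 515.96141655 -214.22997573  407.11457684] [ 0.18  0.29  0.16  1.77 -0.06  1.08  0.31] [ 0.86096527 -0.13106589 -3.85051268]
[-0.0001, -0.0021, -0.0921, -0.0018, 0.0019, -0.0003]
scene 856
50 29 x [192. 197. 200. 203. 214.] y [58. 82. 94.]
65 18 x [194. 196. 199. 203. 211.] y [59. 80. 93.]
95 93 x [73. 77. 79. 82. 86.] y [-41.  17.  76.]
110 96 x [73. 79. 81. 83. 87.] y [-41.  24.  76.]
125 90 x [73. 77. 79. 81. 86.] y [-40.  22.  76.]
140 97 x [73. 77. 78. 80. 83.] y [-39.  20.  76.]
155 96 x [72. 76. 78. 80. 83.] y [-38.  22.  77.]
170 101 x [71. 76. 77. 79. 82.] y [-37.  22.  77.]
185 86 x [70. 74. 76. 78. 82.] y [-33.  25.  76.]
200 119 x [68. 72. 76. 81. 86.] y [-34.  20.  75.]
215 23 x [77. 79. 83. 86. 90.] y [-41. -31.  55.]
230 5 x [80. 84. 85. 92. 94.] y [-36. -31.  50.]
top 53
200 45 x [70. 73. 77. 81. 85.] y [42. 61. 74.]
215 8 x [76. 79. 80. 82. 84.] y [45. 49. 52.]
```

>>> {"op": "arm_command", "data": {"moves": [0,-0.003,-0.01,0,0,0,0.02,0,-0.005,-0.03,0,0,0,0.02,0,-0.005,-0.05,0,0,0,0.02,0,-0.005,-0.07,0,0,0,0.02,0,-0.005,-0.08,0,0,0,0.02,0,-0.005,-0.088,0,0,0,0.02,0,-0.005,-0.092,0,0,0,0.02,0,-0.005,-0.092,0,0,0,0.02,0,-0.005,-0.092,0,0,0,0.02]}}

```text
t: 16.3
tcp_pos: [516.1, -219.3, 315.6]
ee_rot: [0.0, 0.725, 0.689, 0.002]
contact_force: [-0.3, -0.0, -2.9]
width: 0.139
gripper_force: 59.2
```

>>> {"op": "arm_command", "data": {"moves": [0,0,-0.002,0,0,0,0.02,0,0,-0.004,0,0,0,0.02,0.001,0,-0.006,0,0,0,0.02,0.004,0,-0.006,0,0,0,0.02]}}

```text
t: 16.8
tcp_pos: [521.0, -219.5, 310.6]
ee_rot: [0.002, 0.725, 0.689, 0.002]
contact_force: [0.9, -0.7, 4.9]
width: 0.139
gripper_force: 60.0
```

>>> {"op": "arm_command", "data": {"moves": [0.008,0,0,0,0,0,0.02,0.015,-0.001,-0.0005,0,0,0,0.02,0.022,-0.001,-0.0012,0,0,0,0.02,0.029,-0.001,-0.0025,0,0,0,0.02,0.035,-0.002,-0.004,0,0,0,0.02,0.041,-0.002,-0.006,0,0,0,0.02,0.047,-0.002,-0.008,0,0,0,0.02,0.052,-0.003,-0.01,0,0,0,0.02,0.052,-0.003,-0.01,0,0,0,0.02]}}

```text
t: 17.92
tcp_pos: [573.8, -222.0, 300.1]
ee_rot: [0.002, 0.724, 0.689, 0.003]
contact_force: [2.7, 0.7, 7.3]
width: 0.133
gripper_force: 60.4
```

```bash
cat > look.py <<'E'
from h import *; from cell import env
s=env.sense(); print(s["t"],s["tcp_pos"],s["contact_force"])
c=env.capture("scene"); P=cloud(c)
m=(np.abs(P[...,0]-540)<120)&(np.abs(P[...,1]+215)<90)&(P[...,2]>4)&(P[...,2]<155)
MY=np.array([-MX[1],MX[0]]); D=P[m][:,:2]-M[:2]; x=D@MX[:2]; y=D@MY; z=P[m][:,2]
for lo in range(4,155,12):
    k=(z>=lo)&(z<lo+12)&(x>40)
    if k.sum()>4: print(lo,k.sum(),"x",np.percentile(x[k],[2,25,50,75,98]).round(0),"y",np.percentile(y[k],[2,50,98]).round(0))
k=(z>45)&(z<120)&(x>50)&(x<150); A=np.c_[z[k],y[k],np.ones(k.sum())]
f=np.ones(k.sum(),bool)
for _ in range(4):
    q=np.linalg.lstsq(A[f],x[k][f],rcond=None)[0]; f=abs(A@q-x[k])<4
print("face: x at z=0",q[2],"lean deg",np.degrees(np.arctan(q[0])),"yaw",np.arctan(q[1]),f.sum())
E
python3 look.py
```

```text
17.925 [ 573.80983724 -222.03970564  300.10900868] [2.65894732 0.71773471 7.3446628 ]
4 163 x [ 60.  79.  88. 177. 217.] y [-21.  52.  94.]
16 105 x [ 75.  85.  89.  97. 225.] y [-23.  33.  93.]
28 102 x [ 84.  90.  93.  97. 211.] y [-27.  37.  92.]
40 104 x [ 90.  95.  98. 103. 206.] y [-29.  28.  93.]
52 107 x [ 91.  99. 102. 108. 207.] y [-30.  40.  93.]
64 109 x [ 97. 102. 107. 111. 205.] y [-31.  33.  94.]
76 88 x [103. 107. 110. 112. 205.] y [-32.  30.  87.]
88 97 x [105. 111. 114. 117. 121.] y [-33.  21.  71.]
100 84 x [109. 113. 117. 121. 130.] y [-36.  19.  69.]
112 22 x [109. 123. 130. 134. 144.] y [-45.  44.  66.]
124 22 x [128. 134. 137. 142. 145.] y [-41.   5.  50.]
136 61 x [125. 139. 143. 145. 157.] y [-40.  10.  46.]
148 17 x [123. 130. 135. 139. 153.] y [-6.  7. 22.]
face: x at z=0 80.32444731137092 lean deg 19.80557307984613 yaw -0.019556027799488344 309
```

>>> {"op": "arm_command", "data": {"moves": [0.003,0,-0.001,0,0,0,0.02,0.006,0,-0.0025,0,0,0,0.02,0.009,0,-0.0038,0,0,0,0.02,0.011,-0.001,-0.0048,0,0,0,0.02,0.011,-0.001,-0.0048,0,0,0,0.02,0.011,-0.001,-0.0048,0,0,0,0.02]}}

```text
t: 18.73
tcp_pos: [582.9, -223.0, 294.2]
ee_rot: [-0.0, 0.725, 0.689, 0.001]
contact_force: [-0.5, 0.5, 4.7]
width: 0.14
gripper_force: 60.0
```

```bash
python3 look.py | grep -v " x "
```

```text
18.725 [ 582.8840327  -223.04019877  294.16039076] [-0.5464245   0.50003646  4.66362241]
```

```bash
python3 look.py | tail -1
```

```text
face: x at z=0 75.2589996420495 lean deg 24.648937209132406 yaw -0.028334425145933016 311
```

>>> {"op": "arm_command", "data": {"moves": [0,0,0,0,0,0,0.2,0,0,0,0,0,0,0.3,0,0,0,0,0,0,0.45,0,0,0,0,0,0,0.45,0,0,0,0,0,0,0.45]}}

```text
t: 19.45
tcp_pos: [583.0, -223.2, 294.3]
ee_rot: [-0.0, 0.725, 0.689, 0.001]
contact_force: [-0.1, 0.7, -0.6]
width: 0.454
gripper_force: 0.0
```

```bash
python3 look.py | tail -1; python3 -c "
from cell import env; s=env.sense(); print(s['contact_force'],s['width'],s['tcp_pos'])"
```

```text
face: x at z=0 75.56741347946937 lean deg 24.570241314023914 yaw -0.02327833274138063 291
[ 0.90771748 -0.65188308  0.61363136] 0.4516694834407084 [ 582.96828449 -223.21221539  294.2843709 ]
```

The chart stands by itself. I'll retreat straight up.

>>> {"op": "arm_command", "data": {"moves": [0,0,0.01,0,0,0,0.45,0,0,0.03,0,0,0,0.45,0,0,0.06,0,0,0,0.45,-0.02,0,0.1,0,0,0,0.45,-0.04,0,0.13,0,0,0,0.45,-0.06,0,0.15,0,0,0,0.45,-0.06,0,0.15,0,0,0,0.45,-0.06,0,0.15,0,0,0,0.45,-0.06,0,0.15,0,0,0,0.45]}}

```text
t: 20.62
tcp_pos: [523.4, -222.9, 443.2]
ee_rot: [-0.001, 0.724, 0.689, 0.001]
contact_force: [0.7, -0.2, 0.1]
width: 0.448
gripper_force: 0.0
```

```bash
python3 look.py
```

```text
20.625 [ 523.44336263 -222.86557288  443.2276394 ] [ 0.70556961 -0.18532817  0.12925419]
4 149 x [ 63.  75.  82. 163. 217.] y [-42.  44.  94.]
16 135 x [ 71.  81.  84.  90. 214.] y [-45.  27.  91.]
28 126 x [ 81.  87.  91.  96. 210.] y [-46.  28.  94.]
40 127 x [ 86.  94.  96. 101. 205.] y [-50.  21.  90.]
52 128 x [ 93.  99. 103. 107. 206.] y [-52.  20.  94.]
64 143 x [ 98. 106. 109. 113. 206.] y [-56.  20.  95.]
76 124 x [103. 111. 114. 117. 204.] y [-60.  13.  85.]
88 102 x [110. 116. 119. 122. 129.] y [-66.   3.  71.]
100 107 x [113. 118. 121. 127. 135.] y [-57.  10.  71.]
112 19 x [134. 137. 143. 147. 154.] y [-45.  42.  50.]
124 37 x [144. 148. 151. 153. 157.] y [-41.   4.  49.]
136 44 x [146. 149. 151. 154. 161.] y [-34.   5.  42.]
face: x at z=0 74.60165198925657 lean deg 25.073001753073395 yaw 0.005129095096109776 371
```

The chart is standing at a 25° lean, with its base about 82 mm behind the mat's centre line. It is centred within about 2 mm and its yaw is near 0, so I'm handing in.

```bash
python3 -c "
from cell import env; print(env.hand_in())"
```

```text
the job is handed in; nothing more can be done
None
```

The chart is standing by itself on its lower edge and fully opened leg, about 82 mm behind the mat's centre line, centred and parallel to the stone, leaning back about 25° with its face to the robot; I handed the job in at about 21 s, and no verdict came back.

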